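Stand the leaning binder back up in the book rack

TASK

The red binder in the wooden book rack has tipped over against the grey sliding bookend. Push its top back over until it stands upright at the fixed end of the rack, leaving the bookend where it is meanwhile; then push the bookend up against the binder (it has a yellow plate to push on), so that the binder cannot tip again. Only push - do not pick up the binder - and leave the other things on the desk alone.

Things in the scene. Friction and masses are not known exactly. Their poses are not given: they have to be found in the camera images.
- book_rack: Wooden book rack, fixed on the desk, yaw within 0.25. Origin at desk height; x points away from the robot, y along the rack from the fixed end towards the robot's left. Base board 210 mm (x), from y -190 to +150 mm, its top 12 mm above the desk. Fixed end board at the right: inner face at y -165 mm, top 212 mm above the desk. The leaning binder's lower left edge rests at y about -81 mm.
- red_binder: Red lever-arch binder, 202 (x) x 74 (y) x 262 mm (z), 0.4-0.9 kg, loose, spine to the robot. Origin: centre of its underside; z up through it, y towards the bookend. It leans 0.42 rad towards the rack's +y, on its lower left edge and the bookend's top edge; 1-2 N at the top raises it, the foot does not slip; below 0.28 rad it falls upright by itself. Standing, it has 10 mm play to the end board.
- binder_edge (a point): Middle of the binder's upper left edge (leaning side: binder frame x 0, y +37 mm, z 262 mm). At the start about 251 mm above the desk, the outermost part of the leaning binder; standing it is 274 mm above the desk. While tipping, the opposite (right) top edge rises to 285 mm: keep the gripper body above that.
- bookend (a joint): Sliding bookend, m: 0 at the start (open), grows along the rack's -y towards the fixed end, stop at 0.085; meets the standing binder at 0.05 to 0.07. About 3 N of friction; stays where left. Grey plate 150 mm wide, 8 mm thick, top 142 mm above the desk; behind it (+y) a flat foot 135 mm long, top 17 mm above the desk, with two thin slanting braces.
- bookend_face (a point): Point on the bookend's front face, the one that meets the binder, 62 mm above the desk.
- push_plate (a point): Centre of the outer (left) face of the yellow push plate, which stands at the tail of the bookend's foot, 135 mm behind the bookend's front face; 57 mm above the desk. The plate is 80 mm wide (x), 14 mm thick and reaches from 16 to 81 mm above the desk. Push here along the rack's -y direction.
- eraser: Blue and white eraser, 20x46x12 mm, loose, off the left end of the rack; origin under its centre. Leave alone.
- parts_vial: Clear vial with red cap, 30 mm across, 44 mm tall, loose, off the left end of the rack; origin under its centre. Leave alone.
- gauge_block_25: Small steel block, 9x30x25 mm, far to the left; origin under its centre. Leave alone.
- micrometer: Micrometer with blue frame, 53x124x18 mm, at the front left; origin under its centre. Leave alone.
- screwdriver: Screwdriver with yellow handle, 19x158x16 mm, on the right; origin under its centre. Leave alone.

How it is judged:
By the outcome, as a careful person would: the job done as asked, in the order asked, and still so for the second after the job is handed in, with the robot touching nothing.
It also fails if it takes over 48 s, if anything falls off the work surface, if the arm or the gripper's body presses on something with over 40 N, if the wrist force passes 120 N, or if a joint passes its speed limit or range.

ROBOT

A 6-joint arm with a two-finger parallel gripper is mounted at the origin on a cart in front of the work surface, level with it; the furniture and walls round the work are solid. World frame = base frame: x ahead of the robot, y to its left, z up, the work surface at z = 0. Lengths are in m, angles in degrees, forces in N, time in s.
With the tool pointing down it reaches from about 0.4 to 0.825 m from the base axis. Payload 7 kg.
Tool frame: the origin (TCP) lies midway between the tips of the shut fingers; the grasp point (between the pads) lies 19 mm behind it; z points along the fingers, y is the direction in which the jaws open and shut (so a half turn about z gives the same grasp; the last joint's range is limited). The gripper opens to 88 mm and grips with 3 to 60 N. Pads are 19 mm wide; open, the fingers measure 130 mm over their backs; the gripper's body (78 mm by 193 mm) begins 47 mm behind the grasp point.
Start: joints at [86.809, 20.546, 0.682, 0, -70.136, -16.507], TCP at [0.228, 0.635, 0.227] pointing down, gripper open.
Joint ranges: [-176.03, 176.03], [-82.01, 121.73], [-58.28, 71.71], [-173.87, 95.51], [-174.79, -0.11], [-173.66, 173.66]. Speed limits (degrees/s): [136.94, 136.94, 172.46, 180, 180, 180].

INTERFACE

Orientations are given as a 3x3 rotation matrix whose columns are the frame's x, y, z axes.
In Python, from rig import robot gives the robot as it stands. Calls block until the motion is done:
- robot.goto(position, orientation): joint-space move of the TCP to a pose.
- robot.servo_line(position, ori=None, speed=0.15): straight line of the TCP; ori=None keeps the orientation; speed is the mean speed in m/s.
- robot.movej(angles): joint-space move.
- robot.move_gripper(opening): opening from 0.0 (shut) to 1.0 (fully open); the grip force is fixed at half the most; returns when the fingers have stopped.
- robot.dwell(seconds).
- robot.ik(position, orientation): joint angles nearest the present ones, or None.
- robot.grab_frame(name): name is "side" or "top"; returns (picture, depth): 384x512x3 uint8, red, green, blue; 384x512 float32, m along the optical axis (not along the pixel's ray), 0 where there is no reading.
- robot.camera_info(name): a dict with "vfov" (degrees; the focal length in pixels is half the picture's height over the tangent of half this angle, whatever the lens; pixels are square), "cx", "cy" (the principal point, pixels), "view" (4x4, takes a point from world to camera coordinates). Camera axes: x right, y down, z forward; pixel columns grow to the right and rows downward; lengths in m; the calibration is good to about 2 mm. A picture is of the moment at which its call begins. camera_info takes no time and is no camera call.
A pose or a line that the arm cannot do raises robot.Unreachable and nothing moves.
- robot.job_done(): hands the job in, once; it reports no verdict.
Readings, each from a call of its own:
- robot.read_t(): time.
- robot.read_qpos(): joint angles.
- robot.read_qvel(): joint speeds.
- robot.read_effort(): joint torques, N m.
- robot.read_position(): TCP position.
- robot.read_tcp_rot(): TCP orientation.
- robot.read_force(): force on the tool from outside, world axes, zero at the start.
- robot.read_ft_torque(): the same for the moment, N m.
- robot.read_grip_width(): opening from 0.0 (shut) to 1.0 (fully open).
Only numpy, scipy, OpenCV 4.12 (cv2) and the standard library are available. Lean on these libraries where they do the work, as an engineer would, in place of code of your own. Each camera call takes 0.05 s, during which the arm holds its last target. There are 200 camera calls.

## Working session

There is one attempt and no reset: what is moved stays moved. The work goes in short steps, each a Python script; the robot and the scene stay as the last script left them, time stands still between calls to the robot, and variables do not carry over. Pictures are saved under pics/ and viewed, about 8 in all and at most 12, crops included, and the job is handed in when it is done.

```bash
mkdir -p pics; cat > h.py <<'E'
import numpy as np, cv2
from rig import robot
def grab(n, fn=None):
    im,d=robot.grab_frame(n)
    if fn: cv2.imwrite('pics/'+fn, im[:,:,::-1])
    return im,d
def cloud(n,d):
    c=robot.camera_info(n); f=d.shape[0]/2/np.tan(np.radians(c['vfov'])/2)
    v,u=np.mgrid[:d.shape[0],:d.shape[1]]
    P=np.stack([(u-c['cx'])/f*d,(v-c['cy'])/f*d,d,np.ones_like(d)],-1)
    return (P@np.linalg.inv(np.array(c['view'])).T)[...,:3]
E
python3 - <<'E'
from h import *
ims=[]
for n in('side','top'):
    im,d=grab(n,n+'0.png'); np.savez('pics/'+n+'0.npz',im=im,d=d); c=robot.camera_info(n); print(n,c['vfov'],c['cx'],c['cy'],np.linalg.inv(np.array(c['view'])).round(3).tolist(),(d==0).mean())
    ims.append(cv2.cvtColor(im,cv2.COLOR_RGB2BGR))
E
```

```text
side 50.04281375820779 259.131949125176 198.4864740061426 [[-0.999, -0.038, 0.026, 0.476], [-0.045, 0.668, -0.743, 1.099], [0.011, -0.743, -0.669, 1.099], [0.0, 0.0, 0.0, 1.0]] 0.0509490966796875
top 45.982908333882285 261.5125222295727 186.35196892705818 [[-0.225, -0.775, 0.59, -0.475], [-0.974, 0.183, -0.132, 0.321], [-0.006, -0.605, -0.796, 1.509], [0.0, 0.0, 0.0, 1.0]] 0.0221099853515625
```

View pics/side0.png

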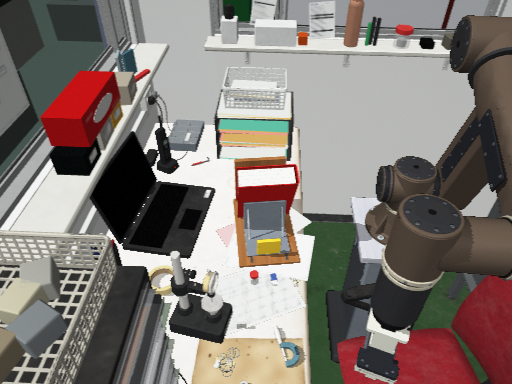

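View pics/top0.png

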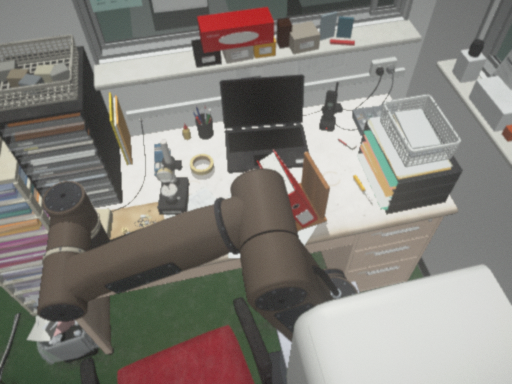

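Side view: the rack is around (265,225), with the yellow plate at (268,246), the grey bookend at (265,220) and the red binder at (267,185). The vial is at (254,275) and the eraser at (273,279). Top view: the binder is at (290,190) and the end board at (315,185); the arm hides the bookend.

```bash
python3 - <<'E'
from h import *
D={n:np.load(f'pics/{n}0.npz') for n in('side','top')}
def st(t,P): print(t,len(P),P.min(0).round(3) if len(P) else'',np.median(P,0).round(3) if len(P) else'',P.max(0).round(3) if len(P) else'')
C={}
for n in D:
    im,d=D[n]['im'],D[n]['d']; P=cloud(n,d.astype(float)); hsv=cv2.cvtColor(im,cv2.COLOR_RGB2HSV); H,S,V=[hsv[...,i].astype(int) for i in range(3)]
    roi=np.zeros(d.shape,bool)
    if n=='side': roi[150:270,228:303]=1
    else: roi[145:235,255:332]=1
    roi&=d>0
    y=roi&(H>20)&(H<32)&(S>180); r=roi&((H<5)|(H>174))&(S>150); w=roi&(H>6)&(H<20)&(S>80)
    for t,m in(('yellow',y),('red',r),('wood',w)):
        st(n+' '+t,P[m])
    if n=='side':
        Q=P[y]; st('yellow front',Q[(Q[:,2]>.03)&(Q[:,2]<.072)])
        Q=Q[(Q[:,2]>.025)&(Q[:,2]<.074)]; Q=Q[np.abs(Q[:,1]-np.median(Q[:,1]))<.02]
        print('yellow fit y=a x+b',np.polyfit(Q[:,0],Q[:,1],1))
        W=P[w&(P[...,2]<.03)&(P[...,2]>0)]; 
        print('base rect',cv2.minAreaRect((W[:,:2]*1000).astype(np.float32)))
        for tag,m in (('bookend',roi&(S<70)&(P[...,2]>.125)&(P[...,2]<.15)),):
            st(tag,P[m]); q=P[m]; print(np.polyfit(q[:,0],q[:,1],1))
        # red top edge: for each column lowest red pixel w/ z>0.22
    R=P[r&(P[...,2]>.235)&(P[...,2]<.262)]; st('red z~.25',R)
    WE=P[w&(P[...,2]>.195)&(P[...,2]<.225)]; st('endtop',WE)
    if len(WE)>5: print(cv2.minAreaRect((WE[:,:2]*1000).astype(np.float32)))
crop=D['side']['im'][150:270,215:315,::-1]; a=cv2.resize(crop,None,fx=5,fy=5,interpolation=cv2.INTER_CUBIC); cv2.imwrite('pics/c1.png',a)
E
```

```text
side yellow 313 [0.439 0.164 0.019] [0.476 0.177 0.056] [0.514 0.188 0.084]
side red 1279 [ 0.387 -0.115  0.012] [0.49  0.059 0.202] [0.608 0.109 0.284]
side wood 1694 [ 0.369 -0.38  -0.007] [0.506 0.108 0.012] [0.644 0.231 0.215]
yellow front 182 [0.439 0.168 0.03 ] [0.476 0.178 0.05 ] [0.514 0.188 0.071]
yellow fit y=a x+b [0.1470699  0.10769731]
base rect ((500.82916259765625, 9.232467651367188), (206.4306640625, 423.22802734375), 8.758670806884766)
bookend 191 [0.393 0.028 0.125] [0.493 0.051 0.136] [0.565 0.065 0.148]
[ 0.15724443 -0.0262821 ]
red z~.25 202 [ 0.387 -0.001  0.235] [0.468 0.087 0.245] [0.58  0.109 0.261]
endtop 299 [ 0.423 -0.125  0.195] [ 0.517 -0.101  0.207] [ 0.608 -0.079  0.215]
((515.9708862304688, -103.66282653808594), (187.0908660888672, 24.00188446044922), 9.340003967285156)
top yellow 0   
top red 36 [ 0.387 -0.038  0.132] [0.477 0.008 0.233] [0.55  0.029 0.278]
top wood 697 [-0.041 -0.134  0.002] [ 0.485 -0.102  0.085] [0.615 0.158 0.785]
red z~.25 10 [0.39  0.003 0.243] [0.463 0.011 0.253] [0.55  0.029 0.262]
endtop 199 [ 0.419 -0.127  0.197] [ 0.509 -0.105  0.211] [ 0.608 -0.086  0.22 ]
((513.3771362304688, -105.7320556640625), (189.97378540039062, 18.165897369384766), 8.58482551574707)
```

View pics/c1.png

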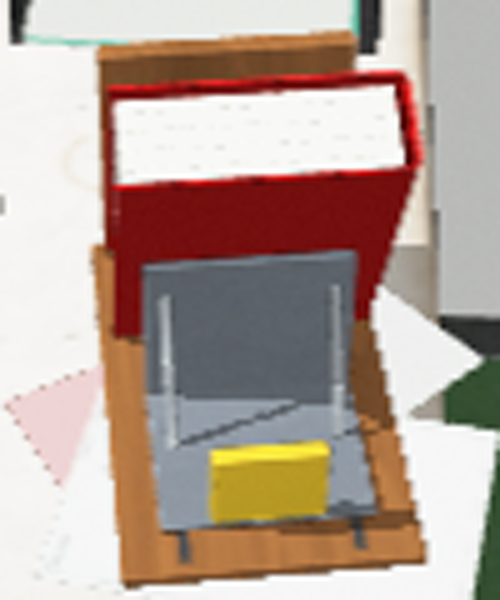

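The crop shows the binder's upper-left edge at crop row ~180, the bookend plate leaning under it, and the plate face clear and pushable. Both views agree on a yaw of about 8.7°, and the origin is about (0.488, 0.071). This matches the given dimensions: the predicted binder edge and bookend face fall on the measured points. Moving now.

```bash
cat >> h.py <<'E'
yaw=np.radians(8.7); ex=np.array([np.cos(yaw),np.sin(yaw),0]); ey=np.array([-np.sin(yaw),np.cos(yaw),0]); O=np.array([.4877,.0708,0])
W=lambda x,y,z: O+x*ex+y*ey+np.array([0,0,z])
def pick(p):
    best=None
    for s in(1,-1):
        R=np.stack([np.cross(s*ex,[0,0,-1]),s*ex,[0,0,-1]],1); q=robot.ik(p,R)
        if q is not None:
            c=np.abs(np.array(q)-robot.read_qpos()).max()
            if best is None or c<best[0]: best=(c,R,q)
    return best
fy=lambda: float(np.dot(robot.read_force(),ey))
E
python3 - <<'E'
from h import *
robot.move_gripper(0)
p=np.array(robot.read_position()); robot.servo_line(p+[0,0,.15],speed=.2)
c,R,q=pick(W(0,.085,.38)); print(c,np.round(q,1))
robot.goto(W(0,.085,.38),R); robot.servo_line(W(0,.075,.235),speed=.15)
print(robot.read_t(),robot.read_position(),fy())
grab('side','s1.png')
E
```

```text
46.16715678318523 [ 40.6  -0.   -5.3   0.  -84.8 -31.9]
5.4917 [0.4768313  0.14527165 0.23580909] -0.08220978371548059
```

View pics/s1.png

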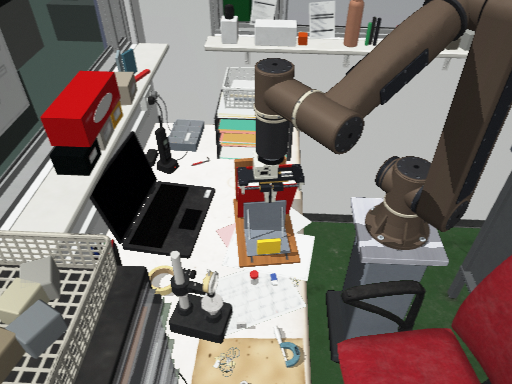

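The gripper is above the bookend at about (268,175), just left of the binder's top edge and clear of the bookend. Next I push.

```bash
python3 - <<'E'
from h import *
for y in list(np.arange(.04,-.051,-.01)):
    robot.servo_line(W(0,y,.235),speed=.06); print(round(y,3),np.round(robot.read_force(),1))
robot.dwell(.3)
print(robot.read_t(),np.round(robot.read_force(),1))
robot.servo_line(W(0,.06,.24),speed=.15)
robot.servo_line(W(0,.147,.24),speed=.2)
im,d=grab('side','s2.png'); grab('top','t2.png'); a=cv2.resize(im[130:280,205:325,::-1],None,fx=4,fy=4); b=cv2.imread('pics/t2.png')
cv2.imwrite('pics/c2.png',a); print(robot.read_t())
P=cloud('side',d.astype(float)); H=cv2.cvtColor(im,cv2.COLOR_RGB2HSV)
m=(d>0)&(H[...,0]>20)&(H[...,0]<32)&(H[...,1]>180); m[:225]=0;m[270:]=0;m[:,:228]=0;m[:,303:]=0
Q=(P[m]-O)@ey; print('yellow y med',np.median(Q))
E
```

```text
0.04 [0.2 0.4 0.8]
0.03 [ 0.2  0.1 -0.1]
0.02 [-0.3  0.7 -0.7]
0.01 [ 0.5  0.2 -0.6]
-0.0 [ 0.6 -0.3  0.4]
-0.01 [0.3 0.5 0.3]
-0.02 [-0.   0.  -0.2]
-0.03 [-0.  -0.3 -0.4]
-0.04 [0.4 0.2 0.5]
-0.05 [-0.3 -0.4  0.5]
9.425 [0.  0.3 0.7]
10.9917
yellow y med 0.10712925416564727
```

View pics/c2.png

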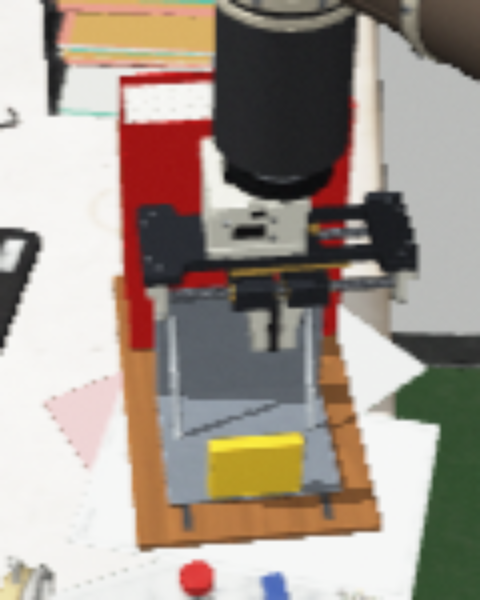

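The binder now shows a full vertical face with its top back at crop row ~75. The yellow plate has not moved (0.107 against 0.108 before). I check the binder's face angle, then push the plate.

```bash
cat >> h.py <<'E'
def state(d,im):
    P=cloud('side',d.astype(float)); H=cv2.cvtColor(im,cv2.COLOR_RGB2HSV).astype(int)
    roi=np.zeros(d.shape,bool); roi[140:270,228:303]=1; roi&=d>0
    r=roi&((H[...,0]<5)|(H[...,0]>174))&(H[...,1]>150); q=(P[r]-O); Y=q@ey; X=q@ex; z=q[:,2]
    k=(abs(X)<.085)&(z>.15)&(z<.26)&(Y<.05)&(Y>-.12); a=np.polyfit(z[k],Y[k],1); print('binder face slope,y at .2',a[0].round(3),np.polyval(a,.2).round(4),k.sum())
    m=roi&(H[...,0]>20)&(H[...,0]<32)&(H[...,1]>180); q=P[m]-O; k=(q[:,2]>.025)&(q[:,2]<.072); print('plate x,y',np.median(q[k]@ex).round(4),np.median(q[k]@ey).round(4))
E
python3 - <<'E'
from h import *
state(*grab('side')[::-1])
x=.004
robot.servo_line(W(x,.155,.2),speed=.2); robot.servo_line(W(x,.155,.05),speed=.12)
print(robot.read_t(),fy())
y0=.108+.0095; robot.servo_line(W(x,y0+.003,.05),speed=.08)
for y in np.arange(y0-.003,y0-.044,-.008):
    robot.servo_line(W(x,y,.05),speed=.06); print(round(y0-y,4),round(fy(),1))
print(robot.read_t()); state(*grab('side','s3.png')[::-1])
E
```

```text
binder face slope,y at .2 -0.002 -0.0874 295
plate x,y 0.0025 0.1075
12.8 -0.2837906568011346
0.003 -0.6
0.011 0.1
0.019 -0.6
0.027 -0.1
0.035 -0.2
0.043 -0.4
15.05
binder face slope,y at .2 -0.005 -0.0872 339
plate x,y 0.024 0.0644
```

The binder is upright (slope ≈ 0, face at y ≈ -0.087) and the plate is following. I continue in 1 mm steps with a force stop.

```bash
python3 - <<'E'
from h import *
x=.004; y0=.1175
for s in np.arange(.046,.0705,.001):
    robot.servo_line(W(x,y0-s,.05),speed=.03); f=fy(); print(round(s,4),round(f,1),end='; ')
    if s>.0535 and round(s*1000)%3==0: state(*grab('side')[::-1])
    if abs(f)>4: break
print(robot.read_t()); im,d=grab('side','s4.png'); state(d,im)
cv2.imwrite('pics/c4.png',cv2.resize(im[130:280,205:325,::-1],None,fx=4,fy=4))
E
```

```text
0.046 0.3; 0.047 2.1; 0.048 2.6; 0.049 2.9; 0.05 1.8; 0.051 1.2; 0.052 2.7; 0.053 2.0; 0.054 2.0; binder face slope,y at .2 -0.054 -0.0859 339
plate x,y 0.0195 0.0538
0.055 1.8; 0.056 2.0; 0.057 2.0; binder face slope,y at .2 -0.001 -0.0871 343
plate x,y 0.0223 0.0502
0.058 1.5; 0.059 1.4; 0.06 4.5; binder face slope,y at .2 -0.051 -0.0863 345
plate x,y 0.0219 0.0477
19.0
binder face slope,y at .2 -0.049 -0.0861 345
plate x,y 0.0117 0.0483
```

View pics/c4.png

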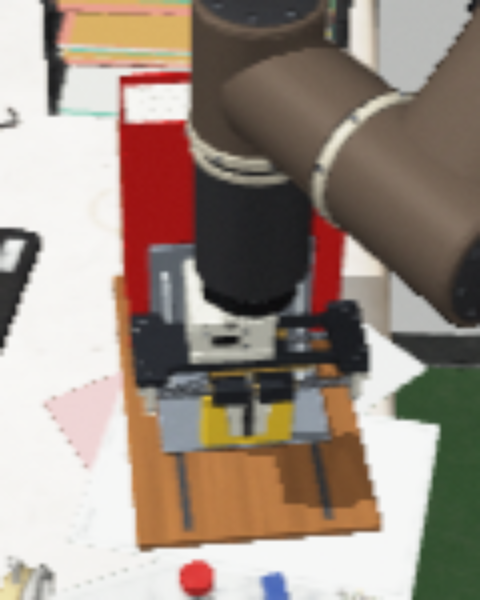

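The bookend now reaches the binder and the force has risen to 4.5 N. A little further should confirm contact.

```bash
python3 - <<'E'
from h import *
x=.004; y0=.1175
for s in np.arange(.061,.0685,.001):
    robot.servo_line(W(x,y0-s,.05),speed=.02); f=fy(); print(round(s,4),round(f,1),end='; ')
    if abs(f)>8: break
robot.servo_line(W(x,.155,.05),speed=.1); robot.servo_line(W(x,.16,.3),speed=.2)
robot.goto(W(-.05,.35,.38),robot.read_tcp_rot())
print(robot.read_t()); im,d=grab('side','s5.png'); state(d,im)
P=cloud('side',d.astype(float)); 
H=cv2.cvtColor(im,cv2.COLOR_RGB2HSV); q=P-O; Y=q@ey; X=q@ex
g=(d>0)&(H[...,1]<70)&(abs(X)<.07)&(q[...,2]>.06)&(q[...,2]<.135)&(abs(Y+.08)<.05); print('bookend back face y',np.median(Y[g]) if g.any() else None)
cv2.imwrite('pics/c5.png',cv2.resize(im[130:280,205:325,::-1],None,fx=4,fy=4))
E
```

```text
0.061 5.6; 0.062 6.9; 0.063 7.0; 0.064 7.0; 0.065 7.1; 0.066 7.3; 0.067 7.6; 0.068 6.8; 24.5167
binder face slope,y at .2 -0.004 -0.0951 1187
plate x,y 0.0033 0.0401
bookend back face y -0.0866837309701955
```

View pics/s5.png

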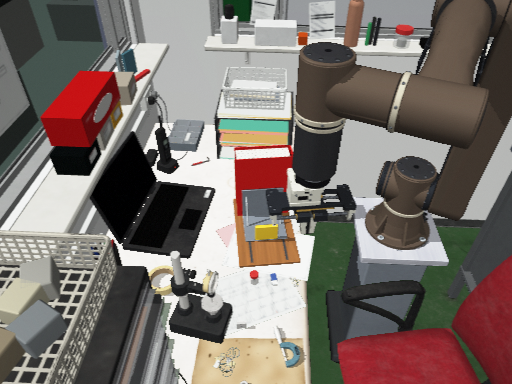

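View pics/c5.png

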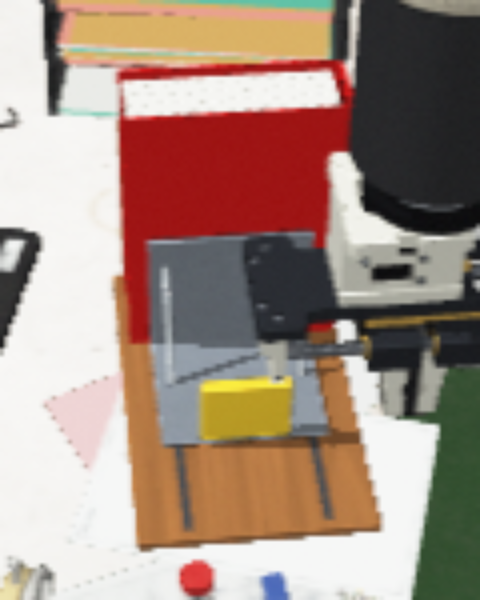

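The last pictures show the binder standing upright at the end board with the bookend against it. The vial (254,275) and eraser (273,279) have not moved, and the arm is clear. I'm handing it in.

```bash
python3 - <<'E'
from h import *
print(robot.read_position(),np.round(robot.read_force(),1),robot.read_t()); robot.job_done()
E
```

```text
[0.38543847 0.40855167 0.37920406] [ 0.6 -0.4 -0.1] 24.5667
the job is handed in; nothing more can be done
```

The binder stands upright at the fixed end of the rack with the bookend pushed up against it. I handed the job in at about 24.6 s.

- **Righting the binder:** I pushed its top over with the shut fingers. It then measured upright, and the bookend had not moved (plate at y 0.107–0.108 m before and after).
- **Closing the bookend:** I pushed the yellow plate about 68 mm. The force rose from about 2 N to 7 N after 60 mm, when the bookend met the binder. The last 8 mm slid the binder along towards the end board.
- **Last checks:**
  - The binder's face is within 0.3° of vertical, at y -0.095 m. The bookend's front face, worked out from the plate, is also at -0.095 m, so they touch.
  - The vial and eraser look unmoved, and I saw no change in the other items, though I did not measure them.
  - The arm was well clear with no force on it.
- **Readings that disagreed:**
  - The force read about zero while I pushed the binder over and during the first 43 mm of the bookend push. For those moves I relied on the camera instead.
  - With the gripper partly hiding the view, some binder slopes read about -0.05. The clear view afterwards read -0.004.
  - The binder's face measured about 4–6 mm nearer the end board than the rack dimensions predict. I put that down to a small error in my rack origin.

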